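# Find the plate that just fits the sloping gap

### The job

Find out which of the three gauge plates just fits the gap of the sloping gauge: begin with the thinnest and go on to the next thicker until one goes in about a third of its length and stops on the step inside (one too thin slides right down to the floor of the gap, one too thick will not enter). Leave the plate that just fits resting in the gap on that step and let go of it. The other two must end standing upright in their own blocks, and the things round about stay where they are.

Things in the scene. Friction and masses are not known exactly. Their poses are not given: they have to be found in the camera images.
- gauge: Gap gauge, fixed to the bench: dark wood base 150 x 90 mm, steel bed 40 mm wide sloping up towards the robot, over it a blue jaw, locked, 40 mm wide, brass knob behind. Origin on the bench under the bed's foot. In its frame the flat bed's face rises along u = (-0.5, 0, 0.866), 30 degrees from vertical; its normal n = (0.866, 0, 0.5) points from the bed to the jaw. y runs across the bed.
- gauge_mouth (a point): Point on the bed's face, middle of its width, beside the jaw's mouth; in the gauge's frame (-0.030, 0, 0.107). Plates enter here along -u, lying on the bed; the bed reaches 20 mm further up. Bed and jaw have 4 mm lead-ins. The gap (along n) varies from start to start, unknown: 3.5 mm wider than one plate, and from the step inwards 7 mm narrower (step on the jaw).
- gauge_step (a point): Point on the bed's face opposite the step, 35 mm below the mouth along -u; in the gauge's frame (-0.0125, 0, 0.0767). The gap's floor is 25 mm further in. A released plate slides down by its weight: one too thin to the floor (60 mm in), the one that just fits to this step (35 mm in); one too thick stops at the mouth.
- gauge_seat (a point): Point fixed to the gauge where the centre of the plate that just fits comes to lie, to about 4 mm; in the gauge's frame (-0.0351, 0, 0.1329).
- plate_thin_centre (a point): Centre of the thin plate: pale wood, 10 mm thick (x) x 50 mm wide (y) x 120 mm long (z), a yellow band at its upper end, stands upright in its block with its foot 8 mm above the bench, 40 g or so.
- holder_thin_floor (a point): The wooden block in which the thin plate stands, fixed to the bench: about 43 x 70 x 46 mm, with an upright slot 13 mm (x) by 54 mm (y), flared to 33 mm (x) over its upper 16 mm; this point is the middle of the slot's floor, 8 mm above the bench. Axes as the block's.
- plate_middle_centre (a point): Centre of the middle plate: pale wood, 17 mm thick (x) x 50 mm wide (y) x 120 mm long (z), a green band at its upper end, stands upright in its block with its foot 8 mm above the bench, 68 g or so.
- holder_middle_floor (a point): The wooden block in which the middle plate stands, fixed to the bench: about 50 x 70 x 46 mm, with an upright slot 20 mm (x) by 54 mm (y), flared to 40 mm (x) over its upper 16 mm; this point is the middle of the slot's floor, 8 mm above the bench. Axes as the block's.
- plate_thick_centre (a point): Centre of the thick plate: pale wood, 24 mm thick (x) x 50 mm wide (y) x 120 mm long (z), a red band at its upper end, stands upright in its block with its foot 8 mm above the bench, 96 g or so.
- holder_thick_floor (a point): The wooden block in which the thick plate stands, fixed to the bench: about 57 x 70 x 46 mm, with an upright slot 27 mm (x) by 54 mm (y), flared to 47 mm (x) over its upper 16 mm; this point is the middle of the slot's floor, 8 mm above the bench. Axes as the block's.
- whetstone: whetstone, a dark grey stone in a wooden tray, 60 x 150 x 30 mm; a bystander. Origin at the centre of its underside.
- sanding_block: cork sanding block, 56 x 100 x 28 mm; a bystander. Origin at the centre of its underside.
- oil_jar: jar with a dark lid, 60 mm across, 88 mm tall; a bystander. Origin at the centre of its underside.
- tape_measure: black tape measure, 48 x 85 x 40 mm; a bystander. Origin at the centre of its underside.
Things that resemble listed ones, but are neither listed nor needed, are in the scene too. Leave any yellow look-alike of the part that bears holder_thin_floor alone.

How it is judged:
On the way:
1. the thinnest plate has been tried: slid well into the gap (its centre within 32 mm of gauge_seat), while the other two still stand where they were (distance between plate_thin_centre and gauge_seat below 0.032 m and angle between plate_thin_centre's own z axis and vertical between 0.4 and 0.7 rad and distance of each of plate_middle_centre, plate_thick_centre from where it was at the start of the episode below 0.02 m), for 0.1 s.
At the end, for the whole second after the job is handed in: One plate lies on the gauge's bed and rests on the step inside the gap (its centre within 13 mm of gauge_seat, leaning 23 to 40 degrees); the other two stand upright (within 8 degrees) in their own blocks, centred within 15 mm and down in the slot (centre below 80 mm) (((distance between plate_thin_centre and gauge_seat below 0.013 m and angle between plate_thin_centre's own z axis and vertical between 0.4 and 0.7 rad and horizontal distance between plate_middle_centre and holder_middle_floor below 0.015 m and height (world z) of each of plate_middle_centre, plate_thick_centre below 0.08 m and angle between each of plate_middle_centre, plate_thick_centre's own z axis and vertical below 0.15 rad and horizontal distance between plate_thick_centre and holder_thick_floor below 0.015 m) or (distance between plate_middle_centre and gauge_seat below 0.013 m and angle between plate_middle_centre's own z axis and vertical between 0.4 and 0.7 rad and horizontal distance between plate_thin_centre and holder_thin_floor below 0.015 m and height (world z) of each of plate_thin_centre, plate_thick_centre below 0.08 m and angle between each of plate_thin_centre, plate_thick_centre's own z axis and vertical below 0.15 rad and horizontal distance between plate_thick_centre and holder_thick_floor below 0.015 m) or (distance between plate_thick_centre and gauge_seat below 0.013 m and angle between plate_thick_centre's own z axis and vertical between 0.4 and 0.7 rad and horizontal distance between plate_thin_centre and holder_thin_floor below 0.015 m and height (world z) of each of plate_thin_centre, plate_middle_centre below 0.08 m and angle between each of plate_thin_centre, plate_middle_centre's own z axis and vertical below 0.15 rad and horizontal distance between plate_middle_centre and holder_middle_floor below 0.015 m))); the robot touches nothing.
It fails at once if the whetstone is shifted more than 30 mm (distance of whetstone from where it was at the start of the episode above 0.03 m).
It fails at once if the sanding block is shifted more than 30 mm (distance of sanding_block from where it was at the start of the episode above 0.03 m).
It fails at once if the oil jar is shifted more than 30 mm (distance of oil_jar from where it was at the start of the episode above 0.03 m).
It fails at once if the tape measure is shifted more than 30 mm (distance of tape_measure from where it was at the start of the episode above 0.03 m).
It also fails if it takes over 67 s, if anything falls off the work surface, if the arm or the gripper's body presses on something with over 40 N, if the wrist force passes 120 N, or if a joint passes its speed limit or range.

### The arm

A 6-joint arm with a two-finger parallel gripper is mounted at the origin on a cart in front of the work surface, level with it; the furniture and walls round the work are solid. World frame = base frame: x ahead of the robot, y to its left, z up, the work surface at z = 0. Lengths are in m, angles in rad, forces in N, time in s.
With the tool pointing down it reaches from about 0.425 to 0.95 m from the base axis. Payload 3.5 kg.
Tool frame: the origin (TCP) lies at the very end of the fingers, on their centre line; the grasp point (between the pads) lies 19 mm behind it; z points along the fingers, y is the line along which they close (so a half turn about z gives the same grasp; the last joint's range is limited). The gripper opens to 85 mm and grips with 20 to 120 N. Pads are 22 mm wide; open, the fingers measure 114 mm over their backs; the gripper's body (76 mm by 85 mm) begins 54 mm behind the grasp point. The pads swing forward as they close: fully open they stand 13 mm farther back than shut.
Start: joints at [0.981, 0.286, 1.577, -0, 1.279, -0.15], TCP at [0.287, 0.611, 0.231] pointing down, gripper open.
Joint ranges: [-2.77, 2.77], [-0.9, 2.22], [0.21, 2.48], [-1.53, 4.67], [0.24, 2.81], [-2.84, 2.84]. Speed limits (rad/s): [2.79, 2.79, 3.14, 3.14, 3.14, 3.14].

### API

Orientations are given as a unit quaternion [x, y, z, w].
In Python, from plant import ctrl gives the robot as it stands.
- The arm moves only by the tool carry_out, never from a script. Its argument "deltas" is one flat list of numbers, 6 for each row, row after row: the shift along the tool's x, y, z in m, then the turn, a rotation vector about the tool's x, y, z in rad. A call has 1 to 5 rows; each row is the pose to reach, as a shift and turn from the pose commanded when the call began, along the tool's axes at that moment; what a row does not reach only later rows make up. A row lasts 1/8 s, in which the tool goes at most 62.5 mm and 10.7 degrees, less where a joint would pass 70% of its speed; a pose out of reach is approached as far as the arm can. A call with a gripper value outside its range is refused whole. "grip" is the opening in per cent of the stroke, from 0 (shut) to 100 (fully open), set as the call begins (left out, the last holds). The fingers move at their own pace and stop on an object; "grip_force" is the grip in N (left out, the last holds). Time passes only in rows, so rows that repeat a pose let the fingers close. It gives the time, the measured TCP pose, the force, the opening and the grip force at its end, in the units of the state.
- ctrl.get_state(): the state, without advancing time (a new reading comes with each control period).
- ctrl.read_camera(name): name is "side" or "top" or "wrist"; returns (picture, depth): 480x640x3 uint8, red, green, blue; 480x640 float32, m along the optical axis (not along the pixel's ray), 0 where there is no reading.
- ctrl.camera_model(name): a dict with "intrinsics" (3x3 intrinsics, pixels), "k1" (the pictures are not rectified: a ray, as slopes to the right and down, at radius r is drawn at 1 + k1 r^2 times it, then the intrinsics apply), "extrinsics" (4x4, takes a point from world to camera coordinates); the wrist camera has in their place "hand_eye" (4x4, takes a point from camera to tool coordinates, whose origin is the TCP and whose axes are the flange's). Camera axes: x right, y down, z forward; pixel columns grow to the right and rows downward; lengths in m; the calibration is good to about 2 mm. A picture is of the moment at which its call begins: read the wrist's pose just before it. camera_model takes no time and is no camera call.
- ctrl.sign_off(): hands the job in; it is judged then, once.
Trained networks look in the newest picture that a camera, given by its name, has taken for a name from the list of things; names that differ only in an ending like _2 or _b are one class to them, and where a whole thing is asked for, a point or a joint stands for the part that bears it (a point fixed in the world has none). Each returns a list of dicts, best first, with "score" (0 to 1); they miss things now and then, are a little off and sometimes report something else, mostly with a low value. They report only what shows in the picture. A call takes as long as a camera call. They do not tell look-alikes from the thing itself.
- ctrl.find_in(camera, query): "uv" ([column, row] in pixels, amid what is visible of it).
The state is a dict: "time": time; "qpos": joint angles; "dq": joint speeds; "joint_efforts": joint torques, N m; "eef_pos": TCP position; "tcp_rot": TCP orientation; "contact_force": force on the tool from outside, world axes, zero at the start; "wrist_torque": the same for the moment, N m; "opening": opening from 0.0 (shut) to 1.0 (fully open); "finger_force": force on a finger pad.
Only numpy, scipy, OpenCV 4.12 (cv2) and the standard library are available. Lean on these libraries where they do the work, as an engineer would, in place of code of your own. Each camera call takes 0.05 s, during which the arm holds its last target. There are 200 camera calls.

## Working session

There is one attempt and no reset: what is moved stays moved. The work goes in short steps, Python scripts to look and compute and a tool call to move; the robot and the scene stay as the last step left them, time stands still between calls to the robot, and variables do not carry over. Pictures are saved under pics/ and viewed, at most 10 in all, crops included, and the job is handed in when it is done.

Besides the shell and the picture viewer there is one more tool, called after ">>>" in YAML: its name, and indented under it one key for each argument. carry_out: Moves the arm, as the interface text tells. Its arguments: {"type":"object","properties":{"deltas":{"type":"array"},"grip":{"type":"number"},"grip_force":{"type":"number"}},"required":["deltas"]}

```bash
ls; mkdir -p pics
cat > h.py <<'E'
import numpy as np, cv2
from scipy.spatial.transform import Rotation as R
from plant import ctrl
def T_wc(name, st=None):
    m=ctrl.camera_model(name)
    if name!='wrist': return m,np.linalg.inv(np.array(m['extrinsics']))
    T=np.eye(4);T[:3,:3]=R.from_quat(st['tcp_rot']).as_matrix();T[:3,3]=st['eef_pos']
    return m,T@np.array(m['hand_eye'])
def cloud(name):
    st=ctrl.get_state(); rgb,d=ctrl.read_camera(name); m,T=T_wc(name,st)
    K=np.array(m['intrinsics']);v,u=np.mgrid[:480,:640]
    pd=np.stack([(u-K[0,2])/K[0,0],(v-K[1,2])/K[1,1]],-1); p=pd.copy()
    for _ in range(8): p=pd/(1+m['k1']*(p**2).sum(-1,keepdims=True))
    P=np.concatenate([p,np.ones((480,640,1))],-1)*d[...,None]
    W=P@T[:3,:3].T+T[:3,3]; W[d==0]=np.nan
    return rgb,W
def save(n,rgb): cv2.imwrite('pics/'+n,rgb[...,::-1])
E
python3 - <<'E'
from h import *
print(ctrl.get_state())
for c in ['top','side']:
    rgb,W=cloud(c); save(c+'0.png',rgb); np.save(c+'0.npy',W)
    for q in ['gauge','gauge_mouth','plate_thin_centre','holder_thin_floor','plate_middle_centre','holder_middle_floor','plate_thick_centre','holder_thick_floor','whetstone','sanding_block','oil_jar','tape_measure']:
        print(c,q,[(round(f['score'],2),np.round(f['uv']).tolist(),np.round(W[int(f['uv'][1]),int(f['uv'][0])],3).tolist()) for f in ctrl.find_in(c,q)[:3]])
E
```

```text
pics
{'time': 0.0, 'qpos': array([ 9.81005056e-01,  2.87160551e-01,  1.57817879e+00, -1.44258867e-05,
        1.27860245e+00, -1.49997989e-01]), 'dq': array([-3.30289916e-04, -9.02369812e-04, -4.76296269e-05,  2.01902191e-03,
        3.99313116e-04,  8.51554928e-05]), 'joint_efforts': array([ 2.70867122e-04, -4.06000650e+01, -2.92621458e+01, -1.50534015e-04,
        5.76405495e-03,  1.47662712e-05]), 'eef_pos': array([0.28698748, 0.6102248 , 0.22994962]), 'tcp_rot': array([ 2.18126568e-01,  9.75919782e-01, -1.09762502e-03, -4.18189611e-04]), 'contact_force': array([0.22790212, 1.02536479, 0.06220462]), 'wrist_torque': array([-0.01638421,  0.02325589,  0.01238125]), 'finger_force': 0.0, 'opening': 1.0000881709813043}
top gauge [(0.87, [301.0, 250.0], [0.605, 0.332, 0.1])]
top gauge_mouth [(0.86, [306.0, 252.0], [0.598, 0.323, 0.121])]
top plate_thin_centre [(0.62, [288.0, 316.0], [0.472, 0.353, 0.126])]
top holder_thin_floor [(0.85, [293.0, 312.0], [0.479, 0.347, 0.037]), (0.85, [278.0, 181.0], [0.773, 0.396, 0.03]), (0.25, [213.0, 258.0], [0.591, 0.53, 0.031])]
top plate_middle_centr
[... 900 characters left out ...]
, 0.378, 0.031])]
side plate_middle_centre [(0.65, [359.0, 294.0], [0.46, 0.46, 0.101])]
side holder_middle_floor [(0.72, [350.0, 319.0], [0.471, 0.474, 0.055]), (0.31, [280.0, 342.0], [0.574, 0.559, 0.029]), (0.22, [373.0, 277.0], [0.464, 0.36, 0.087])]
side plate_thick_centre [(0.57, [386.0, 254.0], [0.458, 0.291, 0.108])]
side holder_thick_floor [(0.77, [389.0, 284.0], [0.443, 0.295, 0.039])]
side whetstone [(0.73, [277.0, 340.0], [0.579, 0.56, 0.03])]
side sanding_block [(0.64, [262.0, 259.0], [0.757, 0.287, 0.031])]
side oil_jar [(0.69, [353.0, 217.0], [0.602, 0.073, 0.082])]
side tape_measure [(0.67, [388.0, 254.0], [0.455, 0.275, 0.098]), (0.63, [405.0, 244.0], [0.462, 0.071, 0.034])]
```

Run:
```python
import cv2,numpy as np
a=cv2.imread('pics/top0.png');b=cv2.imread('pics/side0.png')
cv2.imwrite('pics/top0c.png',cv2.resize(a[150:370,180:480],(800,587),interpolation=cv2.INTER_CUBIC))
W=np.load('top0.npy')
P=W[150:380,180:480].reshape(-1,3);C=a[150:380,180:480].reshape(-1,3)
for n,c in [('thin',(.472,.353)),('mid',(.469,.44)),('thick',(.469,.265))]:
    s=(np.hypot(*(P[:,:2]-c).T)<.05)&(P[:,2]>.118)
    q=P[s][:,:2].astype(np.float32); r=cv2.minAreaRect(q); print(n,s.sum(),q.mean(0),r,P[s][:,2].mean())
    s=(np.hypot(*(P[:,:2]-c).T)<.06)&(P[:,2]>.03)&(P[:,2]<.06)
    q=P[s][:,:2].astype(np.float32); r=cv2.minAreaRect(q); print('  block',s.sum(),r,np.percentile(P[s][:,2],[50,90]))
```

```text
thin 142 [0.4693981  0.35329226] ((0.46919286251068115, 0.353899210691452), (0.009643538855016232, 0.04892395809292793), 1.7155053615570068) 0.12806203590326326
  block 587 ((0.4708576500415802, 0.3529905378818512), (0.11932738125324249, 0.04637205973267555), 89.32293701171875) [0.04347864 0.04737244]
mid 244 [0.46800333 0.4472357 ] ((0.4680823087692261, 0.4480111598968506), (0.05075192078948021, 0.017640141770243645), 86.14482116699219) 0.12795412096974537
  block 591 ((0.4672735929489136, 0.43207937479019165), (0.10243475437164307, 0.05129449442028999), 87.35670471191406) [0.04321511 0.04754764]
thick 328 [0.468291   0.26624125] ((0.46841827034950256, 0.2662466764450073), (0.024311328306794167, 0.04988997429609299), 4.576147079467773) 0.12811189618726918
  block 613 ((0.4679133892059326, 0.2775029242038727), (0.05676272138953209, 0.09195110201835632), 1.714406132698059) [0.04370982 0.047034  ]
```

View pics/top0c.png

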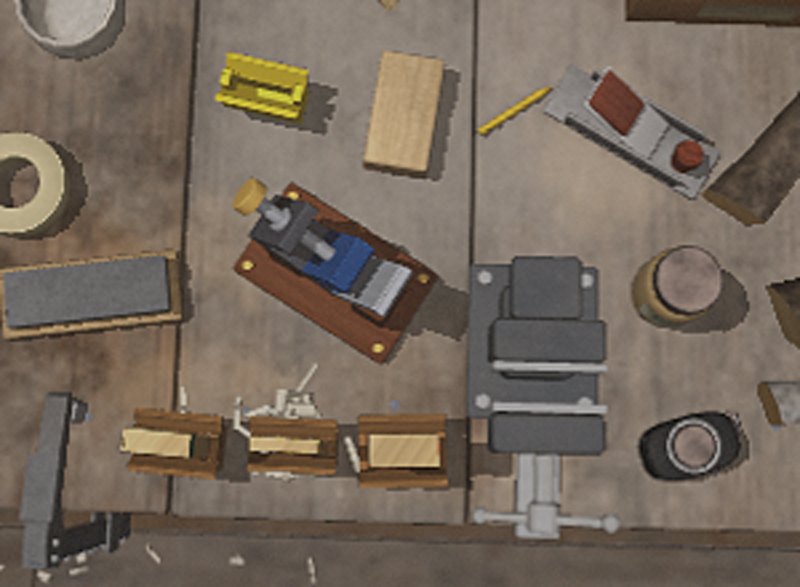

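View pics/side0.png

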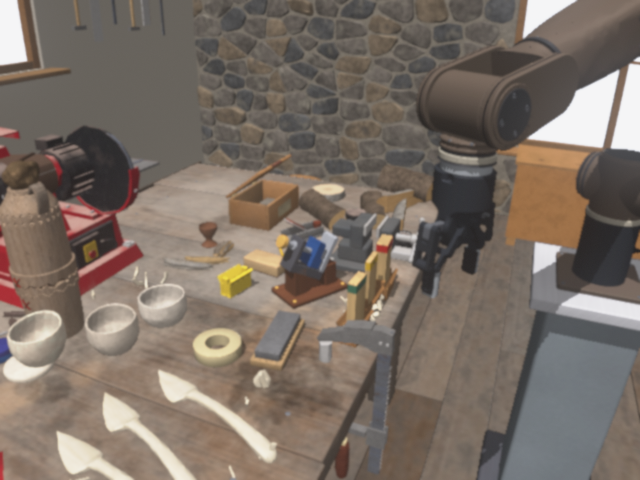

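The top view shows a row of blocks, with the middle plate at (155,440), thin at (290,445) and thick at (405,450). The gauge is at (330,270) with its knob up-left. What could be taken for the thin holder: the wooden block with the yellow-banded plate at full-image (293,312), which fits the description, and the yellow block at (278,181), which is the look-alike. The side view agrees: yellow block at (237,275), brown row at (370,290).

I'll rise and move above the thin plate for a close look.

>>> carry_out:
  deltas: [-0.03, -0.02, -0.09, 0, 0, 0.18, -0.09, -0.06, -0.1, 0, 0, 0.36, -0.15, -0.1, -0.11, 0, 0, 0.54, -0.21, -0.14, -0.11, 0, 0, 0.72, -0.24, -0.16, -0.11, 0, 0, 0.9]

```text
time: 1.92
eef_pos: [0.425, 0.3825, 0.3411]
tcp_rot: [0.623, 0.782, 0.001, 0.0]
contact_force: [0.4, 0.9, 1.2]
opening: 0.998
finger_force: 0.0
```

>>> carry_out:
  deltas: [0, 0, 0, 0, 0, 0.18, 0, 0, 0, 0, 0, 0.2, 0, 0, 0, 0, 0, 0.2]

```text
time: 2.3
eef_pos: [0.4238, 0.3845, 0.3401]
tcp_rot: [0.695, 0.719, -0.0, -0.0]
contact_force: [-1.1, 0.4, -0.7]
opening: 0.997
finger_force: 0.0
```

Run:
```python
from h import *
s=ctrl.get_state(); print(s['time'],s['eef_pos'],R.from_quat(s['tcp_rot']).as_matrix().round(3).tolist(),s['qpos'].round(2))
print(np.round(ctrl.camera_model('wrist')['hand_eye'],3))
rgb,W=cloud('wrist'); save('w1.png',rgb); np.save('w1.npy',W)
for q in ['gauge','plate_thin_centre','plate_middle_centre','plate_thick_centre','holder_thin_floor']:
    print(q,[(round(f['score'],2),np.round(f['uv']).tolist(),np.round(W[int(f['uv'][1]),int(f['uv'][0])],3).tolist()) for f in ctrl.find_in('wrist',q)[:3]])
```

```text
2.3 [0.42380446 0.38451947 0.34008283] [[-0.034, 0.999, -0.0], [0.999, 0.034, 0.0], [0.0, -0.0, -1.0]] [ 0.56 -0.    1.7   0.    1.44  0.53]
[[ 0.    -0.954 -0.301  0.077]
 [ 1.     0.     0.001 -0.001]
 [-0.001 -0.301  0.954 -0.141]
 [ 0.     0.     0.     1.   ]]
gauge [(0.72, [481.0, 236.0], [0.6, 0.342, 0.08]), (0.39, [359.0, 221.0], [0.463, 0.364, 0.119])]
plate_thin_centre [(0.98, [360.0, 220.0], [0.463, 0.364, 0.118]), (0.49, [340.0, 270.0], [0.455, 0.272, 0.021]), (0.26, [480.0, 233.0], [0.601, 0.343, 0.074])]
plate_middle_centre [(0.83, [365.0, 131.0], [0.461, 0.449, 0.128])]
plate_thick_centre [(0.89, [355.0, 296.0], [0.463, 0.289, 0.126])]
holder_thin_floor [(0.75, [608.0, 188.0], [0.771, 0.389, 0.021]), (0.58, [350.0, 198.0], [0.46, 0.369, 0.034]), (0.22, [340.0, 413.0], [0.465, 0.064, 0.038])]
```

View pics/w1.png

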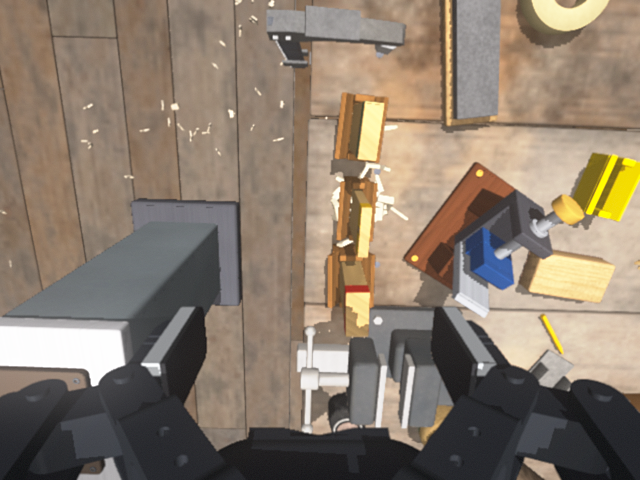

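The wrist view shows the plates in a column at x≈365 (middle at row 130, thin at 220, thick at 300). The gauge is at (480,240) and the yellow look-alike at (608,188). Next I'll fit the gauge and plate poses.

```bash
cat > fit.py <<'E'
import numpy as np,cv2,sys
def run(img,W,tag):
    a=cv2.imread(img); hsv=cv2.cvtColor(a,cv2.COLOR_BGR2HSV).reshape(-1,3).astype(int); P=W.reshape(-1,3)
    near=(np.hypot(P[:,0]-.6,P[:,1]-.33)<.11)
    base=near&(P[:,2]>.008)&(P[:,2]<.05)&((hsv[:,0]<12)|(hsv[:,0]>172))&(hsv[:,1]>110)
    z=np.median(P[base][:,2]); base&=abs(P[:,2]-z)<.006
    q=P[base][:,:2].astype(np.float32); print(tag,'base',base.sum(),z,cv2.minAreaRect(q))
    blue=near&(hsv[:,0]>100)&(hsv[:,0]<130)&(hsv[:,1]>120)&(P[:,2]>.03)
    print('blue',blue.sum(),P[blue].mean(0),cv2.minAreaRect(P[blue][:,:2].astype(np.float32)),P[blue][:,2].min(),P[blue][:,2].max())
    st=near&(hsv[:,1]<70)&(hsv[:,2]>110)&(P[:,2]>.085)&(P[:,2]<.135)&(P[:,0]<P[blue].mean(0)[0]+.01)&(P[:,1]<P[blue].mean(0)[1]+.005)
    Q=P[st]; c=np.median(Q,0); best=None; rng=np.random.default_rng(0)
    for _ in range(400):
        s=Q[rng.choice(len(Q),3,False)]; n=np.cross(s[1]-s[0],s[2]-s[0]); l=np.linalg.norm(n)
        if l<1e-6: continue
        n/=l; m=abs((Q-s[0])@n)<.0015
        if best is None or m.sum()>best.sum(): best=m
    Q=Q[best]; c=Q.mean(0); n=np.linalg.svd(Q-c)[2][2]; n*=np.sign(n[2])
    print('bed',len(Q),'c',c,'n',n,'yaw',np.degrees(np.arctan2(n[1],n[0])),'tilt',n[2],'z',Q[:,2].min(),Q[:,2].max(),cv2.minAreaRect(Q[:,:2].astype(np.float32)))
    np.save('bed_%s.npy'%tag,Q)
def plates(img,W,tag):
    P=W.reshape(-1,3)
    for nme,c in [('thin',(.469,.353)),('mid',(.468,.448)),('thick',(.468,.266))]:
        s=(np.hypot(*(P[:,:2]-c).T)<.04)&(abs(P[:,2]-.128)<.003)
        print(nme,s.sum(),cv2.minAreaRect(P[s][:,:2].astype(np.float32)),P[s][:,2].mean())
E
python3 - <<'E'
from fit import *
for t,i in [('top','top0'),('wrist','w1')]:
    W=np.load(i+'.npy'if t=='wrist' else 'top0.npy'); run('pics/%s.png'%i,W,t); plates('',W,t)
E
```

```text
top base 1073 0.012265757603990513 ((0.6145721673965454, 0.32665371894836426), (0.14853040874004364, 0.08891963958740234), 59.26820755004883)
blue 257 [0.60725153 0.31721452 0.1139873 ] ((0.6116943955421448, 0.3213980793952942), (0.040485840290784836, 0.03952606022357941), 57.56086730957031) 0.07416297554483409 0.12685841226433914
bed 134 c [0.59093471 0.28862259 0.11121237] n [0.43723171 0.73163553 0.5230085 ] yaw 59.13709633066028 tilt 0.523008497520108 z 0.087502452505695 0.12463052674938269 ((0.5925683975219727, 0.28918975591659546), (0.022177908569574356, 0.04002051427960396), 54.46800231933594)
thin 133 ((0.4691920578479767, 0.353896826505661), (0.00963425450026989, 0.048923954367637634), 1.7622414827346802) 0.12808869282086294
mid 220 ((0.46800270676612854, 0.4480913281440735), (0.05058055743575096, 0.017430739477276802), 86.22145080566406) 0.128200081620658
thick 295 ((0.46820834279060364, 0.26622986793518066), (0.023890145123004913, 0.04988997429609299), 4.576147079467773) 0.1281313893093126
wrist base 3407 0.011095464792058862 ((0.6068809628486633, 0.3303472399711609), (0.1
[... 233 characters left out ...]
12417661096038651
bed 752 c [0.58960174 0.28989576 0.10787741] n [0.44315475 0.73572251 0.51217796] yaw 58.93778276804693 tilt 0.512177958470102 z 0.08503044249281821 0.12264717927796032 ((0.5920383334159851, 0.29114240407943726), (0.02490144781768322, 0.04070884361863136), 58.6094970703125)
thin 522 ((0.4682372212409973, 0.3543809950351715), (0.04991558939218521, 0.010428907349705696), 89.2197036743164) 0.12668940935688414
mid 1112 ((0.4670311212539673, 0.4477953314781189), (0.05021633207798004, 0.01753290370106697), 86.05845642089844) 0.12662836413582354
thick 1035 ((0.4669745862483978, 0.2663191258907318), (0.024053970351815224, 0.050647296011447906), 1.606048822402954) 0.1268556322627741
```

>>> carry_out:
  deltas: [-0.02, 0.028, 0.03, 0, 0, 0.025, -0.032, 0.044, 0.085, 0, 0, 0.025, -0.032, 0.044, 0.145, 0, 0, 0.025, -0.032, 0.044, 0.2, 0, 0, 0.025, -0.032, 0.044, 0.242, 0, 0, 0.025]
  grip: 60

```text
time: 3.22
eef_pos: [0.468, 0.3531, 0.0953]
tcp_rot: [0.705, 0.709, -0.001, -0.0]
contact_force: [0.2, 0.6, -0.4]
opening: 0.604
finger_force: 0.0
```

>>> carry_out:
  deltas: [0, 0, 0, 0, 0, 0, 0, 0, 0, 0, 0, 0]

```text
time: 3.48
eef_pos: [0.4703, 0.3543, 0.1001]
tcp_rot: [0.705, 0.709, 0.001, 0.0]
contact_force: [1.6, 1.0, 0.6]
opening: 0.603
finger_force: 0.0
```

```bash
cat >> h.py <<'E'
yaw=np.radians(59.);xg=np.array([np.cos(yaw),np.sin(yaw),0]);yg=np.array([-np.sin(yaw),np.cos(yaw),0]);zg=np.array([0,0,1.])
u=-.5*xg+.866*zg; n=.866*xg+.5*zg; o=np.array([.6072,.3160,0]); mouth=o-.03*xg+.107*zg
def show():
    s=ctrl.get_state(); M=R.from_quat(s['tcp_rot']).as_matrix()
    print('t',round(s['time'],2),'p',s['eef_pos'].round(4),'rot',M.round(3).tolist(),'F',s['contact_force'].round(1),'op',round(s['opening'],3),'ff',round(s['finger_force'],1),'q',s['qpos'].round(2)); return s
def to(p,M,base=None):
    s=ctrl.get_state(); B=R.from_quat(s['tcp_rot']).as_matrix(); p0=s['eef_pos']
    print('delta',(B.T@(np.array(p)-p0)).round(4),'turn',R.from_matrix(B.T@M).as_rotvec().round(3))
Mg=np.stack([yg,n,-u],1)   # tool axes in the gauge
E
python3 - <<'E'
from h import *
s=show(); print(mouth); 
from fit import *
W=np.load('top0.npy');a=cv2.cvtColor(cv2.imread('pics/top0.png'),cv2.COLOR_BGR2HSV)
for i,t in [('top0','top'),('w1','wrist')]:
    W=np.load(i+'.npy').reshape(-1,3);a=cv2.cvtColor(cv2.imread('pics/%s.png'%i),cv2.COLOR_BGR2HSV).reshape(-1,3)
    m=(a[:,0]>100)&(a[:,0]<130)&(a[:,1]>120)&(np.linalg.norm(W-mouth,axis=1)<.07)
    d=(W[m]-mouth)@n; h=(W[m]-mouth)@u
    print(t,'n-dist pct',np.percentile(d,[1,5,25,50,90,99]).round(4),'u',np.percentile(h,[1,5,50,95,99]).round(4))
E
```

```text
t 3.48 p [0.4703 0.3543 0.1001] rot [[-0.007, 1.0, 0.003], [1.0, 0.006, 0.001], [0.001, 0.003, -1.0]] F [1.6 1.  0.6] op 0.603 ff 0.0 q [ 0.47  0.24  1.89 -0.    1.01  0.47]
[0.59174886 0.29028498 0.107     ]
top n-dist pct [0.0194 0.0207 0.0264 0.0333 0.0349 0.0356] u [-0.0545 -0.0384 -0.0022  0.0017  0.0025]
wrist n-dist pct [0.0092 0.0164 0.0238 0.0315 0.033  0.0336] u [-0.0559 -0.0514 -0.0134 -0.0001  0.0005]
```

>>> carry_out:
  deltas: [0, 0, 0, 0, 0, 0, 0, 0, 0, 0, 0, 0, 0, 0, 0, 0, 0, 0, 0, 0, 0, 0, 0, 0]
  grip: 0
  grip_force: 35

```text
time: 3.98
eef_pos: [0.4699, 0.3541, 0.1001]
tcp_rot: [0.705, 0.709, 0.001, 0.0]
contact_force: [-0.9, 0.6, 5.8]
opening: 0.109
finger_force: 35.2
```

Run:
```python
from h import *
show(); to(mouth+.122*u+.007*n,Mg); print(mouth+.122*u+.007*n)
```

```text
t 3.98 p [0.4699 0.3541 0.1001] rot [[-0.006, 1.0, 0.002], [1.0, 0.006, 0.001], [0.001, 0.002, -1.0]] F [-0.9  0.6  5.8] op 0.109 ff 35.2 q [0.47 0.24 1.89 0.   1.01 0.47]
delta [-0.1113  0.0931 -0.116 ] turn [-0.474  0.268 -0.999]
[0.5634537  0.24319392 0.216152  ]
```

>>> carry_out:
  deltas: [0, 0, -0.06, 0, 0, 0, 0, 0, -0.12, 0, 0, 0, -0.02, 0.02, -0.16, -0.07, 0.04, -0.15, -0.05, 0.04, -0.17, -0.14, 0.08, -0.3, -0.08, 0.06, -0.17, -0.21, 0.12, -0.45]

```text
time: 4.6
eef_pos: [0.5306, 0.2735, 0.2704]
tcp_rot: [0.521, 0.844, 0.118, 0.033]
contact_force: [-0.6, 0.1, -1.0]
opening: 0.108
finger_force: 34.9
```

Run:
```python
from h import *
show(); to(mouth+.122*u+.007*n,Mg)
```

```text
t 4.6 p [0.5306 0.2735 0.2704] rot [[-0.454, 0.873, 0.179], [0.888, 0.429, 0.165], [0.067, 0.234, -0.97]] F [-0.6  0.1 -1. ] op 0.108 ff 34.9 q [ 0.26 -0.04  1.88  0.13  1.09 -0.25]
delta [-0.0455  0.003   0.0535] turn [-0.261  0.146 -0.543]
```

>>> carry_out:
  deltas: [-0.015, 0, 0, -0.07, 0.04, -0.14, -0.03, 0, 0.01, -0.14, 0.08, -0.28, -0.045, 0.003, 0.025, -0.21, 0.12, -0.42, -0.0455, 0.003, 0.045, -0.261, 0.146, -0.543, -0.0455, 0.003, 0.0535, -0.261, 0.146, -0.543]

```text
time: 5.22
eef_pos: [0.561, 0.2422, 0.2113]
tcp_rot: [0.264, 0.93, 0.247, 0.066]
contact_force: [0.0, -0.5, -1.1]
opening: 0.108
finger_force: 34.9
```

>>> carry_out:
  deltas: [0, 0, 0, 0, 0, 0]

```text
time: 5.35
eef_pos: [0.5615, 0.2434, 0.2131]
tcp_rot: [0.263, 0.93, 0.247, 0.066]
contact_force: [-0.3, 1.0, -0.1]
opening: 0.112
finger_force: 34.9
```

Run:
```python
from h import *
s=show(); to(mouth+.122*u+.007*n,Mg)
rgb,W=cloud('wrist'); save('w2.png',rgb); np.save('w2.npy',W)
from fit import run
run('pics/w2.png',W,'w2')
```

```text
t 5.35 p [0.5615 0.2434 0.2131] rot [[-0.853, 0.456, 0.253], [0.521, 0.74, 0.425], [0.006, 0.495, -0.869]] F [-0.3  1.  -0.1] op 0.112 ff 34.9 q [ 0.07 -0.02  2.01  0.54  0.91 -1.23]
delta [-0.0018  0.0023 -0.0023] turn [-0.006 -0.002 -0.01 ]
w2 base 5812 0.010821833464681851 ((0.6123968958854675, 0.32580190896987915), (0.1490859091281891, 0.08882555365562439), 59.247859954833984)
blue 2000 [0.59920432 0.31263765 0.10976865] ((0.6079949736595154, 0.31878596544265747), (0.03851614147424698, 0.03940904140472412), 58.877994537353516) 0.06534141142755046 0.12333870484360379
bed 597 c [0.58174558 0.27516279 0.11810497] n [-0.48541313 -0.80739538  0.3353905 ] yaw -121.01465081430221 tilt 0.3353905045255741 z 0.11215181263097942 0.12223121822886154 ((0.5827622413635254, 0.2751978039741516), (0.005013608373701572, 0.04043988883495331), 58.894187927246094)
```

View pics/w2.png

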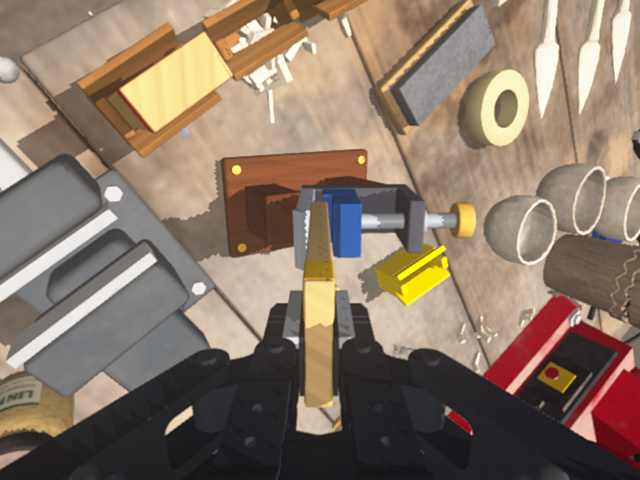

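The plate lies between bed (300,230) and jaw (345,225), aligned. Inserting.

>>> carry_out:
  deltas: [-0.0015, 0.002, 0.01, -0.006, -0.002, -0.01, -0.0015, 0.002, 0.025, -0.006, -0.002, -0.01, -0.0015, 0.002, 0.035, -0.006, -0.002, -0.01, -0.0015, 0.002, 0.045, -0.006, -0.002, -0.01]

```text
time: 5.9
eef_pos: [0.5755, 0.2636, 0.1746]
tcp_rot: [0.257, 0.931, 0.25, 0.07]
contact_force: [-0.0, 1.0, -0.4]
opening: 0.114
finger_force: 34.9
```

```bash
cat >> h.py <<'E'
def rel(L=.092):
    s=ctrl.get_state(); M=R.from_quat(s['tcp_rot']).as_matrix(); f=s['eef_pos']+L*M[:,2]-mouth
    F=s['contact_force']; print('depth',round(-f@u,4),'n',round(f@n,4),'y',round(f@yg,4),'F u,n,y',(F@u).round(1),(F@n).round(1),(F@yg).round(1),'t',round(s['time'],2),'op',round(s['opening'],3))
E
python3 - <<'E'
from h import *
rel(); to(mouth+.042*u+.007*n,Mg)
E
```

```text
depth 0.0179 n 0.0068 y 0.0002 F u,n,y -0.8 0.5 0.5 t 5.9 op 0.114
delta [-0.0002  0.0003  0.0321] turn [0.001 0.    0.002]
```

>>> carry_out:
  deltas: [0, 0, 0.008, 0, 0, 0, 0, 0, 0.014, 0, 0, 0, 0, 0, 0.02, 0, 0, 0, 0, 0, 0.025, 0, 0, 0, 0, 0, 0.025, 0, 0, 0]

```text
time: 6.52
eef_pos: [0.5836, 0.2724, 0.1608]
tcp_rot: [0.254, 0.932, 0.25, 0.072]
contact_force: [-18.9, -18.3, 28.9]
opening: 0.11
finger_force: 45.4
```

Run:
```python
from h import *
rel(); to(mouth+.042*u+.007*n,Mg)
```

```text
depth 0.0356 n 0.0102 y -0.0024 F u,n,y 37.8 -7.6 6.8 t 6.53 op 0.11
delta [ 0.0023 -0.003   0.0144] turn [0.002 0.002 0.009]
```

It stopped at the step depth, but off the bed (n≈10 mm). I'll back off, press it to the bed and try again.

>>> carry_out:
  deltas: [0, 0, -0.018, 0, 0, 0, 0, -0.004, -0.018, 0, 0, 0, 0, -0.007, -0.018, 0, 0, 0, 0, -0.007, -0.018, 0, 0, 0]

```text
time: 7.02
eef_pos: [0.5769, 0.2628, 0.1697]
tcp_rot: [0.258, 0.929, 0.254, 0.073]
contact_force: [1.2, 4.3, 7.8]
opening: 0.109
finger_force: 36.2
```

Run:
```python
from h import *
rel(); to(mouth+.042*u+.007*n,Mg)
```

```text
depth 0.0221 n 0.0053 y -0.0019 F u,n,y 4.6 7.6 1.1 t 7.03 op 0.109
delta [0.0016 0.0024 0.0279] turn [0.01  0.005 0.001]
```

>>> carry_out:
  deltas: [0.001, 0.001, 0.008, 0, 0, 0, 0.001, 0.001, 0.016, 0, 0, 0, 0.001, 0.001, 0.022, 0, 0, 0, 0.001, 0.001, 0.028, 0, 0, 0, 0.001, 0.001, 0.028, 0, 0, 0]

```text
time: 7.65
eef_pos: [0.5882, 0.2707, 0.1558]
tcp_rot: [0.253, 0.931, 0.251, 0.079]
contact_force: [-26.1, -34.3, 50.8]
opening: 0.112
finger_force: 54.9
```

Run:
```python
from h import *
rel(); to(mouth+.042*u+.007*n,Mg)
```

```text
depth 0.0404 n 0.009 y -0.0085 F u,n,y 65.4 -11.7 4.7 t 7.65 op 0.112
delta [ 0.0072 -0.0013  0.0095] turn [0.008 0.016 0.014]
```

Run:
```python
from h import *
for i in ['w2','w1','top0']:
    W=np.load(i+'.npy');a=cv2.cvtColor(cv2.imread('pics/%s.png'%i),cv2.COLOR_BGR2HSV)
    D=W-mouth; d=D@n;h=D@u;y=D@yg
    m=(a[...,0]>100)&(a[...,0]<130)&(a[...,1]>120)&(abs(y)<.018)&(d<.06)&(d>0)
    hist=lambda lo,hi:(np.percentile(d[m&(h>lo)&(h<hi)],[0,2,10,50,90]).round(4),(m&(h>lo)&(h<hi)).sum())
    for lo,hi in [(-.003,.004),(-.006,-.003),(-.01,-.006),(-.02,-.01)]:
        try: print(i,lo,hist(lo,hi))
        except Exception as e: print(i,lo,'none')
    b=(abs(y)<.018)&(abs(d)<.006)&(h>-.05)&(h<.025)
    print('bed d by h',[(k,np.nanmedian(d[b&(h>k)&(h<k+.005)]).round(4),int((b&(h>k)&(h<k+.005)).sum())) for k in np.arange(-.03,.025,.005).round(3)])
```

```text
w2 -0.003 (array([0.0144, 0.0165, 0.0178, 0.0242, 0.0307]), np.int64(1126))
w2 -0.006 (array([0.0131, 0.0131, 0.0131, 0.0146, 0.016 ]), np.int64(214))
w2 -0.01 (array([0.0131, 0.0131, 0.0132, 0.0135, 0.0146]), np.int64(14))
w2 -0.02 (array([0.0128, 0.0128, 0.0128, 0.0128, 0.0128]), np.int64(3))
bed d by h [(np.float64(-0.03), np.float64(-0.0007), 1), (np.float64(-0.025), np.float64(nan), 0), (np.float64(-0.02), np.float64(nan), 0), (np.float64(-0.015), np.float64(nan), 0), (np.float64(-0.01), np.float64(nan), 0), (np.float64(-0.005), np.float64(nan), 0), (np.float64(0.0), np.float64(nan), 0), (np.float64(0.005), np.float64(nan), 0), (np.float64(0.01), np.float64(nan), 0), (np.float64(0.015), np.float64(-0.0051), 117), (np.float64(0.02), np.float64(-0.0058), 1)]
w1 -0.003 (array([0.0167, 0.0181, 0.0196, 0.0263, 0.0323]), np.int64(431))
w1 -0.006 (array([0.0149, 0.0153, 0.0321, 0.0327, 0.0333]), np.int64(58))
w1 -0.01 (array([0.0316, 0.0317, 0.0321, 0.0328, 0.0334]), np.int64(76))
w1 -0.02 (array([0.0316, 0.0318, 0.0321, 0.0327, 0.0332]), np.int64(180))
bed d by h [(np.float64(-0.03), np.float64(-0.0002), 27), (np.float64(-0.025), np.float64(-0.0005), 73), (np.float64(-0.02), np.float64(-0.0006), 82), (np.float64(-0.015), np.float64(-0.0006), 86), (np.float64(-0.01), np.float64(-0.0006), 88), (np.float64(-0.005), np.float64(-0.0004), 93), (np.float64(0.0), np.float64(-0.0007), 95), (np.float64(0.005), np.float64(-0.0007), 92), (np.float64(0.01), np.float64(-0.0006), 98), (np.float64(0.015), np.float64(-0.0032), 206), (np.float64(0.02), np.float64(-0.0056), 8)]
top0 -0.003 (array([0.0189, 0.0196, 0.0208, 0.0273, 0.0342]), np.int64(124))
top0 -0.006 (array([0.0209, 0.021 , 0.0224, 0.0337, 0.0348]), np.int64(13))
top0 -0.01 (array([0.0333, 0.0333, 0.0333, 0.0341, 0.0347]), np.int64(16))
top0 -0.02 (array([0.0332, 0.0332, 0.0335, 0.0342, 0.0351]), np.int64(32))
bed d by h [(np.float64(-0.03), np.float64(0.0007), 17), (np.float64(-0.025), np.float64(0.0007), 16), (np.float64(-0.02), np.float64(0.0009), 18), (np.float64(-0.015), np.float64(0.0007), 23), (np.float64(-0.01), np.float64(0.0008), 13), (np.float64(-0.005), np.float64(0.0006), 26), (np.float64(0.0), np.float64(0.0006), 17), (np.float64(0.005), np.float64(0.0005), 19), (np.float64(0.01), np.float64(0.0006), 20), (np.float64(0.015), np.float64(-0.0019), 54), (np.float64(0.02), np.float64(-0.0047), 23)]
  return np.nanmean(a, axis, out=out, keepdims=keepdims)
```

The jaw-to-bed gap measures about 13.3 mm, so the thin plate is the one that fits, and it has stopped on the step. I'll relieve the force and recentre before releasing.

>>> carry_out:
  deltas: [0, 0, -0.006, 0, 0, 0, 0, 0, -0.012, 0, 0, 0, 0, 0, -0.016, 0, 0, 0, 0, 0, -0.016, 0, 0, 0]

```text
time: 8.15
eef_pos: [0.5802, 0.2687, 0.1593]
tcp_rot: [0.258, 0.929, 0.253, 0.074]
contact_force: [4.4, 4.9, 5.2]
opening: 0.105
finger_force: 42.3
```

Run:
```python
from h import *
rel(.087); to(mouth+.052*u+.006*n,Mg)
```

```text
depth 0.0295 n 0.0058 y -0.0018 F u,n,y 1.3 8.2 -1.2 t 8.15 op 0.105
delta [0.0013 0.0009 0.0055] turn [0.01  0.007 0.001]
```

>>> carry_out:
  deltas: [0.001, 0.0015, 0, 0.008, 0, 0, 0.001, 0.0015, 0, 0.008, 0, 0]

```text
time: 8.4
eef_pos: [0.5797, 0.2698, 0.1592]
tcp_rot: [0.258, 0.931, 0.248, 0.073]
contact_force: [5.2, 3.4, 4.2]
opening: 0.108
finger_force: 42.2
```

>>> carry_out:
  deltas: [0, 0, 0, 0, 0, 0, 0, 0, 0, 0, 0, 0, 0, 0, 0, 0, 0, 0, 0, 0, 0, 0, 0, 0]
  grip: 50

```text
time: 8.9
eef_pos: [0.5762, 0.2689, 0.1562]
tcp_rot: [0.257, 0.932, 0.246, 0.069]
contact_force: [-0.3, 0.6, -0.0]
opening: 0.499
finger_force: 0.0
```

>>> carry_out:
  deltas: [0, 0, -0.03, 0, 0, 0, 0, 0, -0.07, 0, 0, 0, 0, 0, -0.12, 0, 0, 0, 0, 0, -0.12, 0, 0, 0]

```text
time: 9.4
eef_pos: [0.5478, 0.2173, 0.2665]
tcp_rot: [0.257, 0.931, 0.247, 0.073]
contact_force: [0.5, -0.3, 0.1]
opening: 0.499
finger_force: 0.0
```

Run:
```python
from h import *
show()
rgb,W=cloud('wrist'); save('w3.png',rgb); np.save('w3.npy',W)
seat=o-.0351*xg+.1329*zg
D=W-mouth; d=D@n;h=D@u;y=D@yg
m=(abs(y)<.035)&(d>-.005)&(d<.02)&(h>.03)&(h<.13)
print(m.sum(),'top end u',np.percentile(h[m],[1,50,95,99]).round(4))
t=m&(h>np.percentile(h[m],99)-.006)
print('top y',np.percentile(y[t],[1,99]).round(4),'n',np.percentile(d[t],[1,99]).round(4)); 
f=m&(h<np.percentile(h[m],99)-.006); print('face n by u',[np.nanmedian(d[f&(h>k)&(h<k+.01)]).round(4) for k in (.03,.04,.05,.06,.07)])
_,Ws=cloud('side'); save('s3.png',_)
print(ctrl.find_in('side','plate_thin_centre')[:2])
```

```text
t 9.4 p [0.5478 0.2173 0.2665] rot [[-0.857, 0.442, 0.264], [0.515, 0.745, 0.423], [-0.01, 0.498, -0.867]] F [ 0.5 -0.3  0.1] op 0.499 ff 0.0 q [ 0.02 -0.12  2.01  0.51  1.01 -1.23]
1607 top end u [0.0349 0.0834 0.0846 0.0851]
top y [-0.0185  0.031 ] n [-0.0047  0.0057]
face n by u [np.float64(0.0033), np.float64(0.0077), np.float64(0.0069), np.float64(0.0015), np.float64(0.0061)]
[{'uv': [334.3, 225.9], 'score': 0.76}]
```

View pics/w3.png

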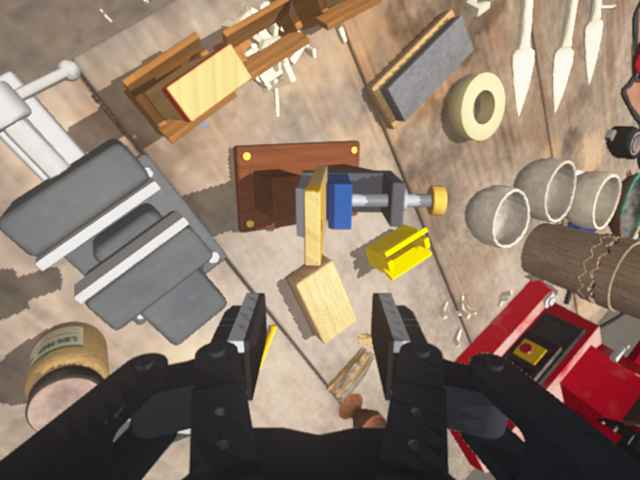

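The wrist view shows the thin plate standing in the gap, from (315,170) to (315,265), and the gripper is clear. I'll retreat further and verify from the top camera.

>>> carry_out:
  deltas: [0, 0, -0.05, 0, 0, 0, -0.02, 0, -0.1, 0, 0, 0, -0.06, 0, -0.12, 0, 0, 0, -0.1, 0, -0.12, 0, 0, 0, -0.1, 0, -0.12, 0, 0, 0]

```text
time: 10.18
eef_pos: [0.6023, 0.1149, 0.3627]
tcp_rot: [0.259, 0.932, 0.246, 0.067]
contact_force: [-0.3, 0.7, -1.0]
opening: 0.499
finger_force: 0.0
```

Run:
```python
from h import *
from fit import plates
show()
seat=o-.0351*xg+.1329*zg
for c in ['top','side']:
    rgb,W=cloud(c); save(c+'4.png',rgb)
    D=W-mouth; d=D@n;h=D@u;y=D@yg
    m=(abs(y)<.04)&(d>-.012)&(d<.02)&(h>.025)&(h<.13)
    print(c,m.sum(),'u',np.percentile(h[m],[1,50,95,99]).round(4),'y',np.percentile(y[m],[2,98]).round(4))
    t=m&(h>np.percentile(h[m],99)-.005); print(' topend y',np.percentile(y[t],[2,98]).round(4),'n',np.percentile(d[t],[2,98]).round(4))
    for k in (.03,.045,.06,.075):
        s=m&(h>k)&(h<k+.015)
        if s.sum()>5: print('  n at',k,np.percentile(d[s],[5,50,95]).round(4),s.sum())
    if c=='top': plates('',W,'top')
    if c=='side': cv2.imwrite('pics/s4c.png',cv2.resize(rgb[170:350,230:450,::-1],(733,600),interpolation=cv2.INTER_CUBIC))
```

```text
t 10.18 p [0.6023 0.1149 0.3627] rot [[-0.857, 0.449, 0.252], [0.515, 0.745, 0.423], [0.002, 0.492, -0.87]] F [-0.3  0.7 -1. ] op 0.499 ff 0.0 q [-0.17 -0.08  1.79  0.5   1.27 -1.31]
top 533 u [0.0263 0.0651 0.0857 0.0871] y [-0.0193  0.0292]
 topend y [-0.0188  0.0284] n [-0.0026  0.0083]
  n at 0.03 [0.0082 0.0097 0.0108] 104
  n at 0.045 [0.0074 0.0087 0.0101] 102
  n at 0.06 [0.0068 0.0081 0.009 ] 103
  n at 0.075 [-0.0021  0.0054  0.0084] 196
thin 0 ((0.0, 0.0), (0.0, 0.0), 0.0) nan
mid 212 ((0.4680107533931732, 0.4482291340827942), (0.05073767900466919, 0.017433788627386093), 86.22379302978516) 0.127911971063916
thick 294 ((0.468208909034729, 0.26628100872039795), (0.023881904780864716, 0.04976080358028412), 4.531874656677246) 0.12808560151056178
side 521 u [0.0255 0.0544 0.0806 0.0828] y [-0.0185  0.0317]
 topend y [-0.0157  0.0319] n [-0.0017  0.01  ]
  n at 0.03 [0.003  0.0093 0.0119] 135
  n at 0.045 [0.003  0.0084 0.0111] 129
  n at 0.06 [0.0005 0.007  0.0103] 137
  n at 0.075 [-0.0014  0.0064  0.0092] 76fit.py:24: RuntimeWarning: Mean of empty slice.
  print(nme,s.sum(),cv2.minAreaRect(P[s][:,:2].astype(np.float32)),P[s][:,2].mean())
  ret = ret.dtype.type(ret / rcount)
```

View pics/s4c.png

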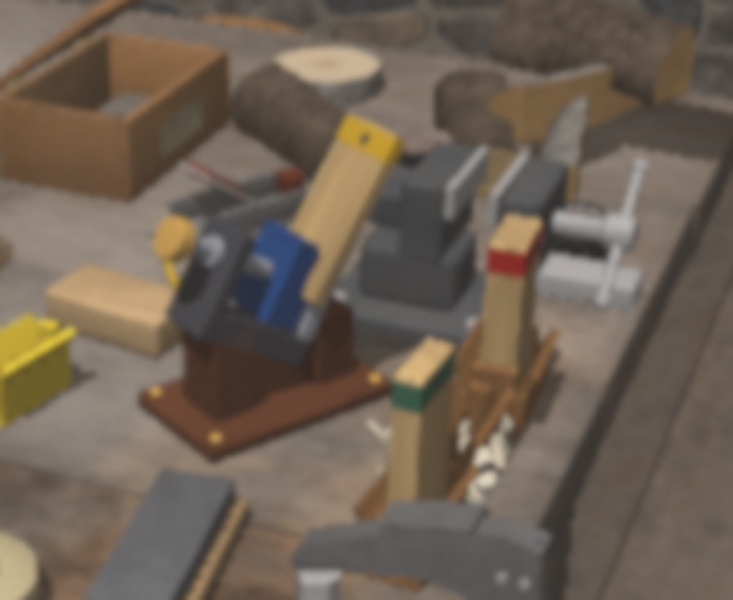

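The plate rests on the step, with its top end 85 mm above the mouth, about 5 mm off to the side and leaning about 32°. The other two plates stand unmoved and the arm is clear, so I'm handing in.

```bash
python3 -c "
from plant import ctrl; print(ctrl.sign_off())"
```

```text
the job is handed in; nothing more can be done
None
```

The thin plate (yellow band) is the one that just fits. I left it released on the step, about 6 mm from the seat by my measurement, with the middle and thick plates untouched in their blocks; the job is handed in, with no verdict returned.

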